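# Sweep the black furniture feet into the parts bay

## Task

Sweep the three black furniture feet across the bench and through the open front of the wooden parts bay, so that all three stand wholly inside it. Push them along the bench top with the fingers, never lifting or tipping one, and leave the pale foot and everything else where it is.

Things in the scene. Friction and masses are not known exactly. Their poses are not given: they have to be found in the camera images.
- black_a: one of three alike black round furniture feet, 44 mm across and 28 mm tall, standing upright with a steel stud (8 mm thick, 14 mm long) pointing up from its middle, about 50 g; origin at the centre of its underside, z up; slides easily when pushed low on its side
- black_b: one of three alike black round furniture feet, 44 mm across and 28 mm tall, standing upright with a steel stud (8 mm thick, 14 mm long) pointing up from its middle, about 50 g; origin at the centre of its underside, z up; slides easily when pushed low on its side
- black_c: one of three alike black round furniture feet, 44 mm across and 28 mm tall, standing upright with a steel stud (8 mm thick, 14 mm long) pointing up from its middle, about 50 g; origin at the centre of its underside, z up; slides easily when pushed low on its side
- pale_foot: a pale wooden round furniture foot, 44 mm across and 28 mm tall, standing upright with a steel stud (8 mm thick, 14 mm long) pointing up from its middle, about 50 g; origin at the centre of its underside, z up; slides easily when pushed low on its side; not to be swept
- bay: open-fronted wooden parts bay screwed to the bench: three walls 30 mm high and 12 mm thick round a green liner flush with the bench (nothing to climb over). Origin on the bench at the middle of its outline; its own +x points from the open mouth to the back wall, y across. The mouth lies at x = -60 mm, the back wall's inner face at x = +50 mm, the side walls' inner faces at y = -100 and +100 mm
- jar: closed jar, 66 mm across, 95 mm tall; origin at the centre of its underside
- tape: brown cardboard roll core (open ring lying flat), 100 mm across, 45 mm tall; origin at the centre of its underside
- driver: screwdriver lying on the bench along its own x; origin on the bench beneath its middle
- mug: white mug, 80 mm across, 90 mm tall, handle at its +y; origin at the centre of its underside
- small_box: open plywood box 100 x 140 x 60 mm; origin at the centre of its underside
- hanger: wooden coat hanger lying flat, 380 mm along its y, 16 mm thick, with a wire hook at its +x; its two shoulder tips lie at x = +40 mm and its top at x = +100 mm; origin on the bench
Mind the look-alikes: they are no part of the job. What is shaped like the black_a but turquoise is not meant.

How it is judged:
By the outcome, as a careful person would: the job done as asked, in the order asked, and still so for the second after the job is handed in, with the robot touching nothing.
It also fails if it takes over 72 s, if anything falls off the work surface, if the arm or the gripper's body presses on something with over 40 N, if the wrist force passes 120 N, or if a joint passes its speed limit or range.

## Robot

A 7-joint arm with a two-finger parallel gripper is mounted at the origin on the work surface. World frame = base frame: x ahead of the robot, y to its left, z up, the work surface at z = 0. Lengths are in m, angles in rad, forces in N, time in s.
With the tool pointing down it reaches from about 0.4 to 0.85 m from the base axis. Payload 10.4 kg.
Tool frame: the origin (TCP) lies midway between the tips of the shut fingers; the grasp point (between the pads) lies 19 mm behind it; z points along the fingers, x is the direction in which the jaws open and shut, and the axes are right-handed (so a half turn about z gives the same grasp; the last joint's range is limited). The gripper opens to 85 mm and grips with 20 to 120 N. Pads are 22 mm wide; open, the fingers measure 114 mm over their backs; the gripper's body (76 mm by 85 mm) begins 54 mm behind the grasp point. The pads swing forward as they close: fully open they stand 13 mm farther back than shut.
Start: joints at [-1.342, 0.332, -0.065, 1.46, 0.022, 1.35, -0.088], TCP at [0.156, 0.605, 0.199] pointing down, gripper open.
Joint ranges: [-2.6, 2.6], [-0.5, 2.12], [-1.47, 1.34], [0.16, 2.42], [-1.27, 4.41], [0.06, 2.06], [-2.6, 2.6]. Speed limits (rad/s): [2.22, 2.22, 2.79, 2.79, 3.14, 3.14, 3.14].

## Interface

Orientations are given as a unit quaternion [x, y, z, w].
In Python, from workcell import monitor, eyes, ticket, models gives the robot as it stands.
- The arm moves only by the tool servo_tool, never from a script. Its argument "motion" is a list of rows, each a list of 7 numbers: the opening, from 0 (shut) to 1 (fully open), then the shift along the tool's x, y, z in m, then the turn, a rotation vector about the tool's x, y, z in degrees. In form: [[fingers, tx, ty, tz, rx, ry, rz], ...]. A call has 1 to 20 rows; each row is the pose to reach, as a shift and turn from the pose commanded when the call began, along the tool's axes at that moment; what a row does not reach only later rows make up. A row lasts 1/8 s, in which the tool goes at most 62.5 mm and 10.7 degrees, less where a joint would pass 70% of its speed; a pose out of reach is approached as far as the arm can. A call with a gripper value outside its range is refused whole. The fingers move at their own pace and stop on an object; "grip_force" is the grip in N (left out, the last holds). Time passes only in rows, so rows that repeat a pose let the fingers close. It gives the time, the measured TCP pose, the force and the opening at its end, in the units of the state.
- monitor.get_obs(): the state, without advancing time (a new reading comes with each control period).
- eyes.camera(name): name is "scene" or "top" or "wrist"; returns (picture, depth): 480x640x3 uint8, blue, green, red; 480x640 float32, m along the optical axis (not along the pixel's ray), 0 where there is no reading.
- eyes.camera_info(name): a dict with "intrinsics" (3x3 intrinsics, pixels), "extrinsics" (4x4, takes a point from world to camera coordinates); the wrist camera has in their place "tool_from_camera" (4x4, takes a point from camera to tool coordinates, whose origin is the TCP and whose axes are the tool frame's). Camera axes: x right, y down, z forward; pixel columns grow to the right and rows downward; lengths in m; the calibration is good to about 2 mm. A picture is of the moment at which its call begins: read the wrist's pose just before it. camera_info takes no time and is no camera call.
- ticket.hand_in(): hands the job in, once; it reports no verdict.
Trained networks look in the newest picture that a camera, given by its name, has taken for a name from the list of things; names that differ only in an ending like _2 or _b are one class to them, and where a whole thing is asked for, a point or a joint stands for the part that bears it (a point fixed in the world has none). Each returns a list of dicts, best first, with "confidence" (0 to 1); they miss things now and then, are a little off and sometimes report something else, mostly with a low value. They report only what shows in the picture. A call takes as long as a camera call. They do not tell look-alikes from the thing itself.
- models.boxes_of(camera, thing): "point" ([x, y, z] in m, in the coordinates of the camera as it stood for that picture, good to about 4 mm: the middle of the surface that is visible of it).
The state is a dict: "clock": time; "joint_pos": joint angles; "joint_velocities": joint speeds; "tau": joint torques, N m; "position": TCP position; "ee_rot": TCP orientation; "ft_force": force on the tool from outside, world axes, zero at the start; "torque": the same for the moment, N m; "grip_width": opening from 0.0 (shut) to 1.0 (fully open).
Only numpy, scipy, OpenCV 4.12 (cv2) and the standard library are available. Lean on these libraries where they do the work, as an engineer would, in place of code of your own. Each camera call takes 0.05 s, during which the arm holds its last target. There are 200 camera calls.

## Working session

There is one attempt and no reset: what is moved stays moved. The work goes in short steps, Python scripts to look and compute and a tool call to move; the robot and the scene stay as the last step left them, time stands still between calls to the robot, and variables do not carry over. Pictures are saved under pics/ and viewed, about 8 in all and at most 12, crops included, and the job is handed in when it is done.

Besides the shell and the picture viewer there is one more tool, called after "Call:" by a JSON object that holds its "name" and its "arguments". servo_tool: Moves the arm, as the interface text tells. Its arguments: {"type":"object","properties":{"motion":{"type":"array"},"grip_force":{"type":"number"}},"required":["motion"]}

```bash
mkdir -p pics
cat > h.py <<'E'
import numpy as np, cv2
from workcell import monitor, eyes, ticket, models
def w_of(cam,p):
    E=np.array(eyes.camera_info(cam)["extrinsics"]); return np.linalg.inv(E)[:3]@np.r_[p,1]
def pix(cam,p):
    I=eyes.camera_info(cam); E=np.array(I["extrinsics"]);q=np.array(I["intrinsics"])@(E[:3]@np.r_[p,1]); return q[:2]/q[2]
E
python3 - <<'E'
from h import *
o=monitor.get_obs(); print(o)
for c in ["top","scene"]:
    im,d=eyes.camera(c); cv2.imwrite(f"pics/{c}0.png",im)
    for t in ["black_a","pale_foot","bay","jar","tape","driver","mug","small_box","hanger"]:
        for r in models.boxes_of(c,t):
            w=w_of(c,r["point"]); print(c,t,round(r["confidence"],2),w.round(3),pix(c,w).round())
E
```

```text
{'clock': 0.0, 'joint_pos': array([-1.34157903,  0.33291231, -0.06474293,  1.46093472,  0.02159718,
        1.34991587, -0.08853973]), 'joint_velocities': array([-2.07458560e-03, -8.32862601e-04, -1.41325202e-04,  1.17699437e-03,
        6.71935312e-04, -3.49547099e-04,  6.29710220e-05]), 'tau': array([-8.85331538e-04, -6.25443721e+01,  4.85813257e-02, -3.91598153e+01,
        1.61574717e-02,  9.81093297e-03, -2.35979479e-05]), 'position': array([0.15560238, 0.60487797, 0.19789398]), 'ee_rot': array([ 7.90298441e-01,  6.12721658e-01, -5.66606890e-04,  4.71773827e-04]), 'ft_force': array([-0.23693929, -1.183261  ,  0.54349631]), 'torque': array([-0.02405615, -0.03396777, -0.00821202]), 'grip_width': 0.9947043817683587}
top black_a 0.57 [0.422 0.076 0.027] [299. 285.]
top black_a 0.52 [0.55  0.268 0.027] [228. 240.]
top black_a 0.51 [ 0.436 -0.07   0.028] [353. 278.]
top pale_foot 0.56 [ 0.474 -0.184  0.031] [395. 263.]
top pale_foot 0.4 [ 0.441 -0.38   0.047] [470. 272.]
top bay 0.62 [0.647 0.026 0.003] [315. 205.]
top jar 0.92 [0.532 0.367 0.093] [185. 245.]
top tape 0.67 [ 0.439 -0.
[... 244 characters left out ...]
559 0.267 0.026] [433. 263.]
scene black_a 0.65 [0.436 0.085 0.023] [363. 202.]
scene black_a 0.6 [0.483 0.221 0.021] [417. 232.]
scene black_a 0.53 [ 0.446 -0.068  0.026] [299. 190.]
scene black_a 0.41 [ 0.482 -0.178  0.026] [249. 191.]
scene pale_foot 0.87 [ 0.484 -0.178  0.03 ] [249. 191.]
scene bay 0.85 [ 0.658  0.029 -0.005] [313. 282.]
scene jar 0.67 [0.556 0.376 0.072] [490. 263.]
scene tape 0.83 [ 0.445 -0.377  0.032] [177. 160.]
scene driver 0.65 [ 0.692 -0.395  0.016] [124. 244.]
scene mug 0.83 [0.402 0.43  0.053] [519. 216.]
scene small_box 0.93 [0.74  0.308 0.014] [438. 348.]
scene small_box 0.41 [0.485 0.224 0.024] [419. 232.]
scene hanger 0.83 [ 0.844 -0.085  0.011] [231. 344.]
```

View pics/top0.png

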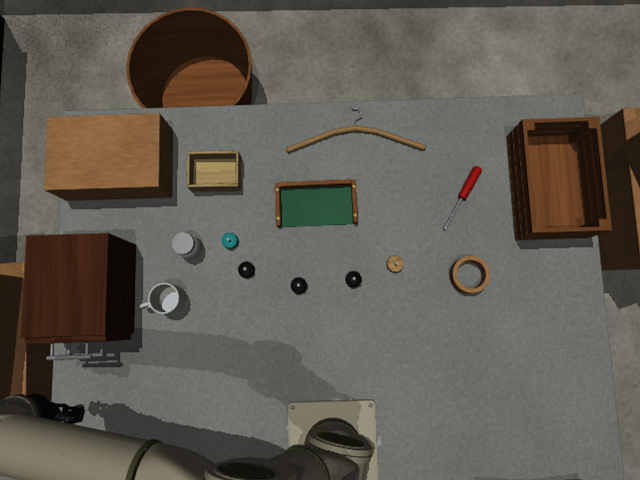

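View pics/scene0.png

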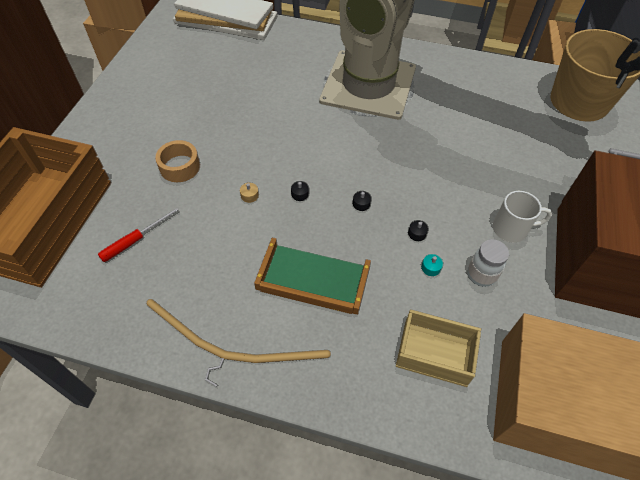

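Blacks at top pixels (247,269), (299,285) and (353,279). Look-alikes are the turquoise foot (230,240) and the pale foot (395,264). The bay's green liner is at (317,205), mouth toward the robot. Next I'll measure precisely and check a crop.

```bash
cat >> h.py <<'E'
def ray(cam,uv,z):
    I=eyes.camera_info(cam); E=np.linalg.inv(np.array(I["extrinsics"]));d=E[:3,:3]@np.linalg.inv(np.array(I["intrinsics"]))@np.r_[uv,1];o=E[:3,3]
    return o+d*(z-o[2])/d[2]
def pts(cam,d):
    I=eyes.camera_info(cam);E=np.linalg.inv(np.array(I["extrinsics"]));v,u=np.mgrid[0:480,0:640]
    c=np.stack([u*d,v*d,d],-1)@np.linalg.inv(np.array(I["intrinsics"])).T
    return c@E[:3,:3].T+E[:3,3]
def feet(cam):
    im,d=eyes.camera(cam); P=pts(cam,d); hsv=cv2.cvtColor(im,cv2.COLOR_BGR2HSV); out=[]
    reg=(P[...,0]>.36)&(P[...,0]<.76)&(abs(P[...,1]-.03)<.29)&(d>0)
    dark=(im.max(2)<60)&reg&(P[...,2]>.012)&(P[...,2]<.05)
    tq=(hsv[...,0]>80)&(hsv[...,0]<100)&(hsv[...,1]>120)&reg&(P[...,2]>.012)
    pale=(hsv[...,0]<25)&(hsv[...,1]>60)&(P[...,0]<.57)&reg&(P[...,2]>.012)
    for n,m in [("black",dark),("turq",tq),("pale",pale)]:
        k,l,s,c=cv2.connectedComponentsWithStats(m.astype(np.uint8))
        for i in range(1,k):
            if s[i,4]>40:
                q=P[l==i]; t=q[(q[:,2]>.02)&(q[:,2]<.033)]
                out.append((n,c[i].round(),s[i,4],((t.min(0)+t.max(0))/2)[:2].round(4),np.ptp(t,axis=0)[:2].round(3),ray(cam,c[i],.02)[:2].round(4)))
    return im,d,P,out
E
python3 - <<'E'
from h import *
for cam in ["top","scene"]:
    im,d,P,o=feet(cam)
    for r in o: print(cam,*r)
    hsv=cv2.cvtColor(im,cv2.COLOR_BGR2HSV)
    g=((hsv[...,0]>60)&(hsv[...,0]<80)&(hsv[...,1]>100)&(abs(P[...,2])<.012)&(P[...,0]>.5)&(abs(P[...,1])<.25)).astype(np.uint8)
    q=P[g>0][:,:2].astype(np.float32); r=cv2.minAreaRect(q); print(cam,"liner",r,cv2.boxPoints(r).round(3).tolist())
    b=(P[...,2]>.022)&(P[...,2]<.036)&(P[...,0]>.55)&(P[...,0]<.78)&(P[...,1]>-.12)&(P[...,1]<.18)
    r=cv2.minAreaRect(P[b][:,:2].astype(np.float32)); print("walls top",r,cv2.boxPoints(r).round(3).tolist())
    if cam=="top": cv2.imwrite("pics/crop1.png",cv2.resize(im[160:310,200:420],None,fx=3.5,fy=3.5,interpolation=cv2.INTER_CUBIC))
E
```

```text
top black [228. 185.] 147 [0.7266 0.2764] [0.066 0.086] [0.7079 0.2678]
top black [288. 188.] 41 [0.6849 0.1016] [0.028 0.048] [0.6938 0.1009]
top black [246. 269.] 184 [0.4703 0.22  ] [0.039 0.041] [0.4703 0.2203]
top black [353. 279.] 190 [ 0.4359 -0.0703] [0.041 0.043] [ 0.4359 -0.0702]
top black [298. 285.] 187 [0.4239 0.0771] [0.041 0.041] [0.4235 0.0783]
top turq [229. 240.] 183 [0.551 0.264] [0.039 0.039] [0.5515 0.2645]
top pale [394. 263.] 192 [ 0.4733 -0.1844] [0.041 0.042] [ 0.4743 -0.1846]
top liner ((0.6433858275413513, 0.02441123127937317), (0.11009808629751205, 0.19933010637760162), 0.9346565008163452) [[0.5870000123977661, 0.12300000339746475], [0.5899999737739563, -0.07599999755620956], [0.699999988079071, -0.07400000095367432], [0.6970000267028809, 0.125]]
walls top ((0.6505866646766663, 0.024868838489055634), (0.12444912642240524, 0.22398239374160767), 0.8003038167953491) [[0.5870000123977661, 0.13600000739097595], [0.5899999737739563, -0.08799999952316284], [0.7139999866485596, -0.0860000029206276], [0.7110000252723694, 0.1379999965429306]]
scene black [300. 190.]
[... 241 characters left out ...]
669] [0.043 0.041] [0.5559 0.2665]
scene pale [249. 191.] 229 [ 0.475  -0.1824] [0.042 0.043] [ 0.4778 -0.1815]
scene liner ((0.6381922364234924, 0.024658843874931335), (0.09706869721412659, 0.19820328056812286), 0.3787762522697449) [[0.5889999866485596, 0.12300000339746475], [0.5899999737739563, -0.07500000298023224], [0.6869999766349792, -0.07400000095367432], [0.6859999895095825, 0.12399999797344208]]
walls top ((0.650327205657959, 0.026330649852752686), (0.12443000078201294, 0.22440820932388306), 1.0078994035720825) [[0.5860000252723694, 0.13699999451637268], [0.5899999737739563, -0.08699999749660492], [0.7149999737739563, -0.08500000089406967], [0.7110000252723694, 0.14000000059604645]]
```

View pics/crop1.png

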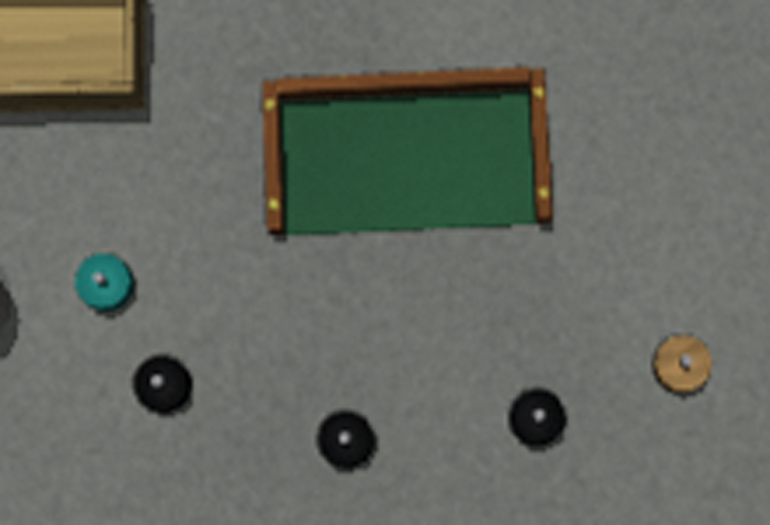

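The crop shows three black feet with studs at (162,383), (346,440) and (537,417). The turquoise foot (103,282) and the pale foot (683,362) stay put. The bay mouth faces the robot: x≈0.589, inner y from -0.075 to 0.124, yaw ≈1°. The plan is to cradle each foot between the narrowly opened fingers and push it.

```bash
cat >> h.py <<'E'
from scipy.spatial.transform import Rotation as Ro
def row(goals):
    "goals: (x,y,z,heading deg of tool y); prints shift/turn from the present pose; assumes commanded=measured"
    o=monitor.get_obs(); R=Ro.from_quat(o["ee_rot"]); p=o["position"]
    print("now",p.round(4),"yaw",np.degrees(np.arctan2(R.as_matrix()[1,1],R.as_matrix()[0,1])).round(2),"grip",round(o["grip_width"],3),"F",o["ft_force"].round(1),"t",o["clock"],"q",o["joint_pos"].round(2))
    for x,y,z,h in goals:
        h=np.radians(h); Y=np.array([np.cos(h),np.sin(h),0]); Z=np.array([0,0,-1.]); G=Ro.from_matrix(np.stack([np.cross(Y,Z),Y,Z],1))
        print((x,y,z),R.inv().apply(np.array([x,y,z])-p).round(4),np.degrees((R.inv()*G).as_rotvec()).round(1))
E
python3 - <<'E'
from h import *
row([(.450,.260,.09,-61),(.450,.260,.008,-61),(.45+.481*.04,.26-.877*.04,.008,-61)])
E
```

```text
now [0.1557 0.6053 0.1988] yaw -14.43 grip 1.002 F [ 0.2  0.8 -0.3] t 1.1 q [-1.34  0.33 -0.06  1.46  0.02  1.35 -0.09]
(0.45, 0.26, 0.09) [-0.2611  0.371   0.1087] [-0.  -0.  46.6]
(0.45, 0.26, 0.008) [-0.2611  0.371   0.1907] [-0.  -0.  46.6]
(0.46924, 0.22492, 0.008) [-0.2903  0.3984  0.1907] [-0.  -0.  46.6]
```

Call:
{"name": "servo_tool", "arguments": {"motion": [[0.28,-0.26,0.37,0,0,0,46.6],[0.28,-0.26,0.37,0,0,0,46.6],[0.28,-0.26,0.37,0,0,0,46.6],[0.28,-0.26,0.37,0,0,0,46.6],[0.28,-0.26,0.37,0,0,0,46.6],[0.28,-0.26,0.37,0,0,0,46.6],[0.28,-0.26,0.37,0,0,0,46.6],[0.28,-0.26,0.37,0,0,0,46.6],[0.28,-0.26,0.37,0,0,0,46.6],[0.28,-0.26,0.37,0,0,0,46.6],[0.28,-0.26,0.37,0.05,0,0,46.6],[0.28,-0.26,0.37,0.1,0,0,46.6],[0.28,-0.26,0.37,0.13,0,0,46.6],[0.28,-0.26,0.37,0.13,0,0,46.6]]}}

```text
clock: 2.85
position: [0.4469, 0.2619, 0.0669]
ee_rot: [0.968, 0.251, -0.002, 0.001]
ft_force: [0.8, -0.2, 0.1]
grip_width: 0.283
```

Run:
```python
from h import *
o=monitor.get_obs(); im,d=eyes.camera("wrist"); cv2.imwrite("pics/w1.png",im)
T=np.array(eyes.camera_info("wrist")["tool_from_camera"]); R=Ro.from_quat(o["ee_rot"]); 
for r in models.boxes_of("wrist","black_a"):
    t=T[:3]@np.r_[r["point"],1]; print(round(r["confidence"],2),"tool",t.round(3),"world",(R.apply(t)+o["position"]).round(3))
I=np.array(eyes.camera_info("wrist")["intrinsics"]); v,u=np.mgrid[0:480,0:640]
c=np.stack([u*d,v*d,d],-1)@np.linalg.inv(I).T; t=c@T[:3,:3].T+T[:3,3]
m=(d>0)&(t[...,2]>-.03)&(t[...,2]<.01)&(abs(t[...,1])<.04)
for s in (-1,1):
    q=t[m&(s*t[...,0]>0)]; print(s,len(q), q.min(0).round(4) if len(q) else 0,q.max(0).round(4) if len(q) else 0)
row([(.450,.260,.008,-61)])
```

```text
0.63 tool [-0.002  0.036  0.038] world [0.462 0.229 0.028]
0.47 tool [-0.113  0.131  0.036] world [0.412 0.092 0.031]
-1 0 0 0
1 1350 [ 0.105 -0.04  -0.03 ] [ 0.1327 -0.0247  0.0099]
now [0.4492 0.2626 0.0698] yaw -60.93 grip 0.279 F [-0.1  0.5  0.2] t 2.95 q [-0.9   0.22  0.31  1.9  -0.08  1.03 -0.04]
(0.45, 0.26, 0.008) [-0.0006  0.0027  0.0618] [-0.  -0.1  0.1]
```

View pics/w1.png

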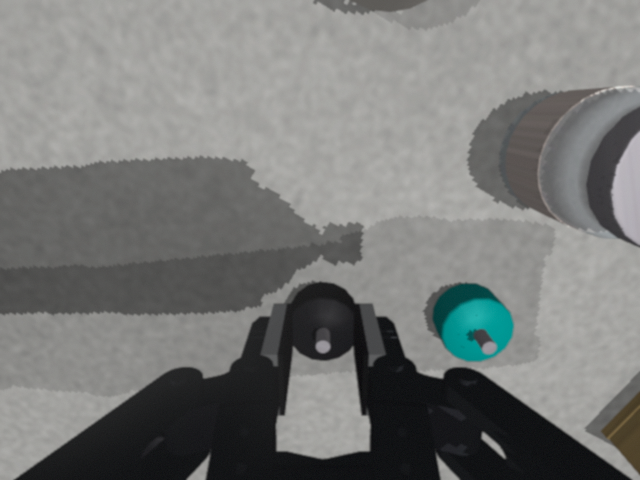

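The wrist view shows the black foot centred between the fingers (322,325), with the turquoise foot well to the right (473,325). I'll lower the tool and push leg 1.

Call:
{"name": "servo_tool", "arguments": {"motion": [[0.28,0,0,0.04,0,0,0],[0.28,0,0,0.062,0,0,0],[0.28,0,0,0.062,0,0,0],[0.28,0,0.012,0.062,0,0,0],[0.28,0,0.022,0.062,0,0,0],[0.28,0,0.035,0.062,0,0,0],[0.28,0,0.05,0.062,0,0,0],[0.28,0,0.065,0.062,0,0,0],[0.28,0,0.08,0.062,0,0,0],[0.28,0,0.095,0.062,0,0,0],[0.28,0,0.11,0.062,0,0,0],[0.28,0,0.125,0.062,0,0,0],[0.28,0,0.14,0.062,0,0,0],[0.28,0,0.153,0.062,0,0,0],[0.28,0,0.163,0.062,0,0,0],[0.28,0,0.17,0.062,0,0,0],[0.28,0,0.17,0.062,0,0,0]]}}

```text
clock: 5.08
position: [0.5318, 0.1122, 0.0067]
ee_rot: [0.968, 0.25, -0.0, -0.0]
ft_force: [-0.0, 1.8, -0.1]
grip_width: 0.283
```

Run:
```python
from h import *
row([])
for cam in ["top","scene"]:
    for r in feet(cam)[3]: print(cam,*r)
```

```text
now [0.5318 0.1122 0.0067] yaw -61.06 grip 0.283 F [-0.   1.8 -0.1] t 5.075 q [-0.62  0.36  0.38  1.89 -0.17  0.92  0.35]
top black [228. 185.] 144 [0.7254 0.2765] [0.064 0.087] [0.7076 0.267 ]
top black [246. 269.] 183 [0.4701 0.2201] [0.039 0.04 ] [0.4703 0.2205]
top black [353. 279.] 188 [ 0.4358 -0.0704] [0.041 0.043] [ 0.4358 -0.0703]
top turq [229. 240.] 182 [0.551  0.2639] [0.039 0.039] [0.5515 0.2645]
top pale [394. 263.] 195 [ 0.4733 -0.1846] [0.041 0.042] [ 0.4741 -0.1847]
scene black [300. 190.] 206 [ 0.4382 -0.0676] [0.041 0.041] [ 0.4409 -0.0673]
scene black [418. 229.] 234 [0.4735 0.2213] [0.04 0.04] [0.4757 0.2215]
scene turq [432. 264.] 276 [0.5543 0.2665] [0.041 0.041] [0.5561 0.2663]
scene pale [249. 191.] 226 [ 0.4755 -0.1831] [0.044 0.042] [ 0.4777 -0.1815]
```

Run:
```python
from h import *
a=eyes.camera("scene")[0]; b=eyes.camera("top")[0]
cv2.imwrite("pics/s2.png",np.hstack([cv2.resize(a[140:340,230:500],(400,300)),cv2.resize(b[160:310,200:400],(400,300))]))
row([])
```

```text
now [0.5314 0.1132 0.0067] yaw -60.99 grip 0.278 F [-0.1  0.4  0.4] t 5.275 q [-0.62  0.36  0.38  1.9  -0.17  0.92  0.35]
```

View pics/s2.png

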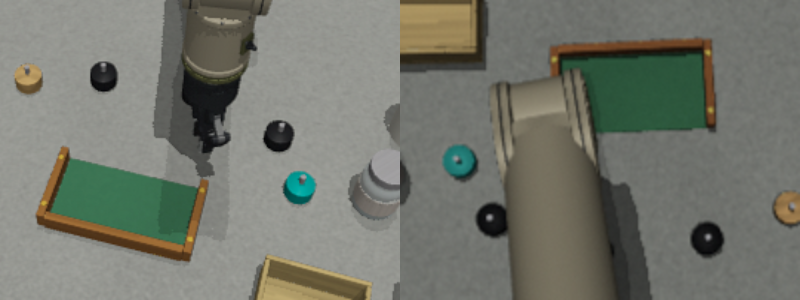

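The black foot is still at its original spot (278,135 in the left panel), so the fingers must have passed either side of it. I need the true gap at the tips.

Run:
```python
from h import *
I=eyes.camera_info("wrist"); C=np.linalg.inv(np.array(I["tool_from_camera"])); K=np.array(I["intrinsics"])
print(np.array(I["tool_from_camera"]).round(3))
for g in (.012,.018,.024,.03):
    for y in(-.011,.011):
        for z in (0,-.03):
            q=[ (K@(C[:3]@np.array([s*g,y,z,1]))) for s in(-1,1)]; print(g,y,z,[(a[:2]/a[2]).round() for a in q])
q=K@(C[:3]@np.array([0,.0475,.04,1])); print("foot exp",q[:2]/q[2])
im,d=eyes.camera("wrist"); print("depth at tips",d[310:420:20,265:380:8].round(3))
```

```text
[[ 1.     0.001  0.     0.001]
 [-0.001  0.951  0.31  -0.08 ]
 [ 0.    -0.31   0.951 -0.177]
 [ 0.     0.     0.     1.   ]]
0.012 -0.011 0 [array([295., 267.]), array([347., 267.])]
0.012 -0.011 -0.03 [array([290., 294.]), array([351., 295.])]
0.012 0.011 0 [array([296., 310.]), array([346., 310.])]
0.012 0.011 -0.03 [array([292., 343.]), array([350., 343.])]
0.018 -0.011 0 [array([282., 267.]), array([360., 267.])]
0.018 -0.011 -0.03 [array([275., 294.]), array([366., 295.])]
0.018 0.011 0 [array([284., 309.]), array([359., 310.])]
0.018 0.011 -0.03 [array([277., 343.]), array([365., 343.])]
0.024 -0.011 0 [array([269., 267.]), array([373., 267.])]
0.024 -0.011 -0.03 [array([260., 294.]), array([382., 295.])]
0.024 0.011 0 [array([271., 309.]), array([371., 310.])]
0.024 0.011 -0.03 [array([262., 343.]), array([379., 343.])]
0.03 -0.011 0 [array([256., 267.]), array([386., 267.])]
0.03 -0.011 -0.03 [array([245., 294.]), array([397., 295.])]
0.03 0.011 0 [array([259., 309.]), array([384., 310.])]
0.03 0.011 -0.03 [array([248., 343.]), array([394., 343.])]
foot exp [321.33568246 333.42872035]
depth at tips [[0.202 0.148 0.149 0.149 0.203 0.202 0.202 0.201 0.202 0.201 0.201 0.202
  0.147 0.147 0.202]
 [0.143 0.136 0.135 0.147 0.206 0.205 0.205 0.205 0.205 0.206 0.206 0.161
  0.135 0.135 0.134]
 [0.124 0.123 0.123 0.147 0.209 0.21  0.209 0.209 0.21  0.21  0.208 0.16
  0.127 0.123 0.123]
 [0.112 0.115 0.123 0.146 0.213 0.213 0.214 0.213 0.    0.214 0.213 0.212
  0.128 0.121 0.112]
 [0.104 0.106 0.126 0.217 0.216 0.217 0.217 0.216 0.216 0.217 0.217 0.216
  0.127 0.119 0.104]
 [0.089 0.098 0.129 0.222 0.221 0.221 0.221 0.222 0.22  0.22  0.22  0.22
  0.128 0.119 0.09 ]]
```

Run:
```python
from h import *
o=monitor.get_obs(); im,d=eyes.camera("scene"); P=pts("scene",d)
R=Ro.from_quat(o["ee_rot"]); t=R.inv().apply((P-o["position"]).reshape(-1,3)).reshape(P.shape)
m=(d>0)&(abs(t[...,0])<.06)&(abs(t[...,1])<.06)&(t[...,2]>-.12)&(P[...,2]>.008)
q=t[m]; 
for lo in np.arange(-.12,.0,.01):
    s=q[(q[:,2]>lo)&(q[:,2]<=lo+.01)]
    if len(s): print(lo.round(3),len(s),s.min(0).round(3),s.max(0).round(3))
v,u=np.where(m); c=im[max(v.min()-30,0):v.max()+40,u.min()-40:u.max()+40]; print(u.min(),u.max(),v.min(),v.max(),pix("scene",o["position"]))
cv2.imwrite("pics/f3.png",cv2.resize(c,None,fx=4,fy=4)[:600,:800])
```

```text
-0.12 27 [-0.009  0.005 -0.12 ] [ 0.06   0.017 -0.111]
-0.11 53 [-0.017 -0.017 -0.11 ] [ 0.059  0.017 -0.1  ]
-0.1 53 [-0.019 -0.009 -0.1  ] [ 0.055  0.017 -0.091]
-0.09 45 [-0.037 -0.013 -0.089] [ 0.05   0.013 -0.08 ]
-0.08 20 [-0.038 -0.011 -0.08 ] [ 0.044  0.013 -0.074]
-0.07 12 [-0.017  0.007 -0.068] [ 0.022  0.011 -0.061]
-0.06 20 [-0.016  0.003 -0.06 ] [ 0.027  0.011 -0.05 ]
-0.05 38 [-0.017 -0.007 -0.05 ] [ 0.029  0.012 -0.04 ]
-0.04 19 [-0.013 -0.004 -0.04 ] [ 0.026  0.011 -0.031]
-0.03 3 [-0.012  0.003 -0.029] [ 0.059  0.015 -0.02 ]
-0.02 2 [ 0.059  0.014 -0.02 ] [ 0.06   0.016 -0.019]
358 382 207 260 [364.86716261 241.2498184 ]
```

View pics/f3.png

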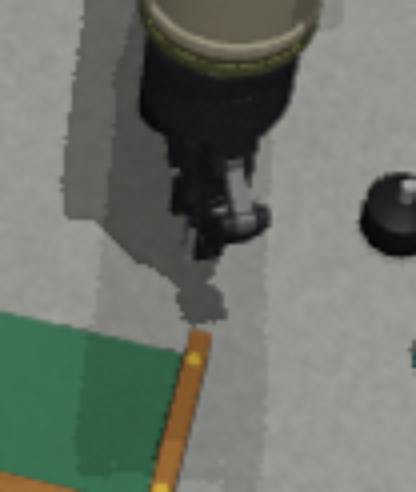

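The scene cloud and wrist depth agree: the finger tips end about 32 mm above the reported TCP, so they passed over the foot and astride the stud without touching it. I'll go back behind the foot and work about 30 mm lower, watching the force.

Call:
{"name": "servo_tool", "arguments": {"motion": [[0.28,0,0,-0.035,0,0,0],[0.28,0,-0.06,-0.035,0,0,0],[0.28,0,-0.12,-0.035,0,0,0],[0.28,0,-0.168,-0.035,0,0,0],[0.28,0,-0.168,-0.035,0,0,0],[0.28,0,-0.168,0,0,0,0],[0.28,0,-0.168,0.015,0,0,0],[0.28,0,-0.168,0.022,0,0,0],[0.28,0,-0.168,0.026,0,0,0],[0.28,0,-0.168,0.026,0,0,0]]}}

```text
clock: 6.62
position: [0.4506, 0.2596, -0.0189]
ee_rot: [0.968, 0.25, 0.0, -0.0]
ft_force: [0.5, 0.1, -0.4]
grip_width: 0.279
```

```bash
cat >> h.py <<'E'
def tip():
    o=monitor.get_obs(); im,d=eyes.camera("scene"); P=pts("scene",d)
    t=Ro.from_quat(o["ee_rot"]).inv().apply((P-o["position"]).reshape(-1,3)).reshape(P.shape)
    m=(d>0)&(abs(t[...,0])<.032)&(abs(t[...,1])<.018)&(t[...,2]>-.07)&(P[...,2]>.004)&(im.max(2)<110)
    print("lowest finger heights",np.sort(P[m][:,2])[:12].round(4))
E
python3 - <<'E'
from h import *
row([]); tip()
for r in feet("scene")[3][:4]: print(*r)
E
```

```text
now [ 0.4506  0.2596 -0.0189] yaw -61.04 grip 0.279 F [ 0.5  0.1 -0.4] t 6.625 q [-0.86  0.35  0.29  1.97 -0.13  0.84  0.  ]
lowest finger heights [0.0095 0.0097 0.0121 0.0122 0.0129 0.0132 0.0132 0.0133 0.0141 0.0151
 0.0166 0.0167]
black [300. 190.] 199 [ 0.4373 -0.0678] [0.042 0.041] [ 0.4404 -0.0675]
black [362. 199.] 210 [0.4261 0.0795] [0.043 0.042] [0.428  0.0802]
black [434. 219.] 63 [0.4394 0.2507] [0.013 0.016] [0.4372 0.2518]
black [418. 229.] 257 [0.4712 0.2227] [0.043 0.042] [0.4747 0.2222]
```

TCP at z=-0.019 with no force, and the tips measure about 10 mm above the bench. Pushing.

Call:
{"name": "servo_tool", "arguments": {"motion": [[0.28,0,0,0.003,0,0,0],[0.28,0,0.01,0.003,0,0,0],[0.28,0,0.02,0.003,0,0,0],[0.28,0,0.032,0.003,0,0,0],[0.28,0,0.045,0.003,0,0,0],[0.28,0,0.06,0.003,0,0,0]]}}

```text
clock: 7.48
position: [0.4798, 0.2062, -0.0222]
ee_rot: [0.968, 0.25, 0.0, -0.0]
ft_force: [0.4, 0.5, 0.4]
grip_width: 0.279
```

Run:
```python
from h import *
row([])
for c in("scene","top"):
  for r in feet(c)[3]: print(c,*r)
```

```text
now [ 0.4798  0.2062 -0.0222] yaw -61.03 grip 0.279 F [0.4 0.5 0.4] t 7.475 q [-0.77  0.36  0.31  1.96 -0.15  0.84  0.13]
scene black [300. 190.] 204 [ 0.4374 -0.0682] [0.041 0.041] [ 0.4409 -0.0674]
scene black [362. 200.] 216 [0.4264 0.0795] [0.043 0.042] [0.4284 0.0806]
scene black [400. 232.] 310 [0.4945 0.1824] [0.05  0.043] [0.4943 0.1838]
scene turq [432. 264.] 275 [0.5538 0.2664] [0.043 0.041] [0.5563 0.2666]
scene pale [249. 191.] 225 [ 0.4751 -0.1825] [0.043 0.043] [ 0.4776 -0.1818]
top black [228. 185.] 145 [0.7258 0.2762] [0.064 0.086] [0.7073 0.2679]
top black [264. 259.] 115 [0.4964 0.1692] [0.039 0.027] [0.4979 0.1689]
top black [353. 279.] 189 [ 0.4356 -0.0705] [0.041 0.043] [ 0.4357 -0.0703]
top black [298. 285.] 188 [0.4239 0.0769] [0.04  0.041] [0.4231 0.0781]
top pale [394. 263.] 195 [ 0.4733 -0.1844] [0.041 0.042] [ 0.474  -0.1847]
```

The foot moves and stays about 29 mm ahead of the TCP, as predicted.

Call:
{"name": "servo_tool", "arguments": {"motion": [[0.28,0,0.012,0,0,0,0],[0.28,0,0.026,0,0,0,0],[0.28,0,0.041,0,0,0,0],[0.28,0,0.056,0,0,0,0],[0.28,0,0.07,0,0,0,0],[0.28,0,0.082,0,0,0,0],[0.28,0,0.093,0,0,0,0],[0.28,0,0.101,0,0,0,0],[0.28,0,0.105,0,0,0,0],[0.28,0,0.105,0,0,0,0],[0.28,0,0.08,0,0,0,0],[0.28,0,0.07,-0.07,0,0,0],[0.28,0,0.07,-0.08,0,0,0]]}}

```text
clock: 9.2
position: [0.5145, 0.1477, 0.061]
ee_rot: [0.968, 0.251, 0.002, -0.001]
ft_force: [0.3, -0.1, 0.0]
grip_width: 0.28
```

Run:
```python
from h import *
for c in("scene","top"):
  for r in feet(c)[3]: print(c,*r)
row([(.498,.088,.055,1),(.498,.088,-.022,1)])
```

```text
scene black [300. 190.] 208 [ 0.4373 -0.0674] [0.041 0.041] [ 0.4411 -0.0673]
scene black [362. 199.] 240 [0.4246 0.0802] [0.043 0.043] [0.4271 0.0807]
scene black [353. 242.] 253 [0.5474 0.09  ] [0.041 0.041] [0.5501 0.0903]
scene turq [432. 264.] 273 [0.5525 0.2669] [0.043 0.04 ] [0.5558 0.2665]
scene pale [249. 191.] 231 [ 0.4761 -0.182 ] [0.044 0.043] [ 0.478  -0.1815]
top black [228. 185.] 146 [0.7245 0.2762] [0.062 0.085] [0.7072 0.2676]
top black [302. 186.] 49 [0.6985 0.0635] [0.003 0.094] [0.6986 0.0623]
top black [293. 240.] 190 [0.5455 0.0878] [0.04  0.041] [0.5457 0.0882]
top black [353. 279.] 189 [ 0.4357 -0.0705] [0.041 0.043] [ 0.4358 -0.0702]
top black [299. 284.] 169 [0.424  0.0742] [0.041 0.035] [0.4247 0.0751]
top turq [225. 241.] 62 [0.5498 0.275 ] [0.036 0.018] [0.5497 0.2769]
top pale [394. 263.] 195 [ 0.4733 -0.1845] [0.041 0.041] [ 0.4743 -0.1847]
now [0.5145 0.147  0.0599] yaw -60.98 grip 0.282 F [-1.8  0.4 -0.2] t 9.3 q [-0.69  0.26  0.37  1.88 -0.11  1.01  0.24]
(0.498, 0.088, 0.055) [-0.0431  0.0436  0.0047] [  0.1  -0.2 -62. ]
(0.498, 0.088, -0.022) [-0.0434  0.0436  0.0817] [  0.1  -0.2 -62. ]
```

Call:
{"name": "servo_tool", "arguments": {"motion": [[0.28,-0.044,0.042,0,0,0,-10.4],[0.28,-0.044,0.042,0,0,0,-21],[0.28,-0.044,0.042,0,0,0,-31],[0.28,-0.044,0.042,0,0,0,-42],[0.28,-0.044,0.042,0,0,0,-52],[0.28,-0.044,0.042,0,0,0,-62],[0.28,-0.044,0.042,0,0,0,-62],[0.28,-0.044,0.042,0.05,0,0,-62],[0.28,-0.044,0.042,0.08,0,0,-62],[0.28,-0.044,0.042,0.08,0,0,-62]]}}

```text
clock: 10.55
position: [0.4928, 0.087, -0.0246]
ee_rot: [0.702, 0.712, -0.002, -0.001]
ft_force: [0.1, 0.2, 1.0]
grip_width: 0.277
```

Run:
```python
from h import *
row([(.6255,.0885,-.022,1)]); tip()
```

```text
now [ 0.4928  0.087  -0.0246] yaw 0.77 grip 0.277 F [0.1 0.2 1. ] t 10.55 q [-0.5   0.32  0.26  2.01 -0.11  0.83  1.41]
(0.6255, 0.0885, -0.022) [-0.0003  0.1327 -0.0032] [-0.3  0.1 -0.2]
lowest finger heights [0.0069 0.0074 0.0083 0.0085 0.0089 0.0104 0.0107 0.0129 0.0129 0.0131
 0.0137 0.0138]
```

Call:
{"name": "servo_tool", "arguments": {"motion": [[0.28,0.0015,0.01,0,0,0,0],[0.28,0.0015,0.022,0,0,0,0],[0.28,0.0015,0.034,0,0,0,0],[0.28,0.0015,0.048,0,0,0,0],[0.28,0.0015,0.062,0,0,0,0],[0.28,0.0015,0.076,0,0,0,0],[0.28,0.0015,0.09,0,0,0,0],[0.28,0.0015,0.104,0,0,0,0],[0.28,0.0015,0.115,0,0,0,0],[0.28,0.0015,0.124,0,0,0,0],[0.28,0.0015,0.13,0,0,0,0],[0.28,0.0015,0.13,0,0,0,0],[0.28,0.0015,0.11,0,0,0,0],[0.28,0.0015,0.1,-0.06,0,0,0],[0.28,0.0015,0.08,-0.085,0,0,0],[0.28,0.0015,0.08,-0.085,0,0,0]]}}

```text
clock: 12.6
position: [0.5754, 0.0911, 0.065]
ee_rot: [0.701, 0.713, 0.002, 0.001]
ft_force: [0.4, 0.6, -0.3]
grip_width: 0.277
```

Run:
```python
from h import *
for c in("scene","top"):
  for r in feet(c)[3]: print(c,*r)
row([(.382,.088,.06,-12.5),(.382,.088,-.022,-12.5)])
```

```text
scene black [300. 190.] 208 [ 0.4392 -0.0678] [0.041 0.042] [ 0.4409 -0.0674]
scene black [342. 285.] 307 [0.6569 0.093 ] [0.043 0.042] [0.6593 0.0933]
scene turq [432. 264.] 274 [0.5541 0.2665] [0.042 0.041] [0.5561 0.2665]
scene pale [249. 191.] 228 [ 0.4758 -0.1825] [0.043 0.043] [ 0.4778 -0.1814]
top black [227. 185.] 145 [0.7257 0.2762] [0.064 0.087] [0.7061 0.2689]
top black [353. 279.] 187 [ 0.4357 -0.0704] [0.04  0.043] [ 0.436  -0.0702]
top turq [229. 240.] 181 [0.5513 0.2638] [0.039 0.041] [0.5517 0.2643]
top pale [394. 263.] 194 [ 0.4743 -0.1843] [0.039 0.042] [ 0.4742 -0.1848]
now [0.5748 0.0908 0.0624] yaw 0.99 grip 0.281 F [-0.6  0.8 -0.5] t 12.7 q [-0.47  0.36  0.28  1.75 -0.11  1.05  1.44]
(0.382, 0.088, 0.06) [ 0.0005 -0.1928  0.0024] [-0.  -0.  13.5]
(0.382, 0.088, -0.022) [ 0.0005 -0.1928  0.0844] [-0.  -0.  13.5]
```

Call:
{"name": "servo_tool", "arguments": {"motion": [[0.28,0,-0.06,0,0,0,6],[0.28,0,-0.12,0,0,0,13.4],[0.28,0,-0.193,0,0,0,13.4],[0.28,0,-0.193,0,0,0,13.4],[0.28,0,-0.193,0,0,0,13.4],[0.28,0,-0.193,0.01,0,0,13.4],[0.28,0,-0.193,0.01,0,0,13.4]]}}

```text
clock: 13.58
position: [0.3823, 0.0869, 0.0516]
ee_rot: [0.78, 0.626, -0.001, 0.0]
ft_force: [-0.0, 0.4, 0.7]
grip_width: 0.28
```

Run:
```python
from h import *
row([(.383,.0875,-.022,-12.5)])
for r in feet("scene")[3]: print(*r)
```

```text
now [0.3823 0.0869 0.0516] yaw -12.47 grip 0.28 F [-0.   0.4  0.7] t 13.575 q [-0.62 -0.04  0.27  2.22  0.02  0.97  1.  ]
(0.383, 0.0875, -0.022) [0.0008 0.0007 0.0736] [-0.1  0.1  0. ]
black [299. 190.] 207 [ 0.4394 -0.0675] [0.041 0.043] [ 0.4409 -0.0678]
black [362. 199.] 220 [0.4258 0.0796] [0.044 0.042] [0.4279 0.0804]
black [342. 285.] 297 [0.6577 0.0932] [0.043 0.042] [0.6593 0.0933]
turq [432. 264.] 277 [0.5531 0.2666] [0.044 0.041] [0.5561 0.2664]
pale [249. 191.] 227 [ 0.4747 -0.1837] [0.043 0.042] [ 0.4777 -0.1813]
```

Call:
{"name": "servo_tool", "arguments": {"motion": [[0.28,0,0,0.045,0,0,0],[0.28,0,0,0.07,0,0,0],[0.28,0,0,0.073,0,0,0],[0.28,0,0.01,0.073,0,0,0],[0.28,0,0.02,0.073,0,0,0],[0.28,0,0.032,0.073,0,0,0],[0.28,0,0.045,0.073,0,0,0],[0.28,0,0.06,0.073,0,0,0],[0.28,0,0.075,0.073,0,0,0],[0.28,0,0.09,0.073,0,0,0],[0.28,0,0.105,0.073,0,0,0],[0.28,0,0.118,0.073,0,0,0],[0.28,0,0.126,0.073,0,0,0],[0.28,0,0.13,0.073,0,0,0]]}}

```text
clock: 15.38
position: [0.5093, 0.0593, -0.0204]
ee_rot: [0.78, 0.626, -0.0, -0.0]
ft_force: [-1.0, 0.2, 1.4]
grip_width: 0.285
```

Run:
```python
from h import *
for c in("scene","top"):
  for r in feet(c)[3]: print(c,*r)
row([(.626,.0344,-.022,-12.5)]); tip()
```

```text
scene black [300. 190.] 212 [ 0.4387 -0.0681] [0.042 0.041] [ 0.4411 -0.0673]
scene black [339. 233.] 306 [0.5289 0.0547] [0.064 0.041] [0.5356 0.0535]
scene black [342. 284.] 302 [0.6569 0.093 ] [0.044 0.042] [0.6592 0.0933]
scene turq [432. 264.] 278 [0.5538 0.2663] [0.043 0.041] [0.5561 0.2663]
scene pale [249. 191.] 228 [ 0.4746 -0.1824] [0.043 0.041] [ 0.4779 -0.1816]
top black [228. 185.] 145 [0.7254 0.276 ] [0.064 0.085] [0.7078 0.2667]
top black [292. 201.] 193 [0.6571 0.0909] [0.043 0.042] [0.6562 0.0911]
top black [353. 279.] 188 [ 0.4356 -0.0705] [0.041 0.043] [ 0.4358 -0.0704]
top turq [229. 240.] 180 [0.5508 0.2639] [0.04 0.04] [0.5517 0.2646]
top pale [394. 263.] 192 [ 0.4735 -0.1843] [0.041 0.042] [ 0.4744 -0.1849]
now [ 0.5091  0.0594 -0.0204] yaw -12.43 grip 0.283 F [ 1.1  0.5 -0.1] t 15.475 q [-0.49  0.34  0.32  1.99 -0.14  0.84  1.27]
(0.626, 0.0344, -0.022) [0.0008 0.1195 0.0016] [-0.  -0.   0.1]
lowest finger heights [0.0116 0.0119 0.0122 0.0131 0.0138 0.0139 0.014  0.0142 0.0144 0.0161
 0.0172 0.0174]
```

Call:
{"name": "servo_tool", "arguments": {"motion": [[0.28,0,0.012,0.001,0,0,0],[0.28,0,0.026,0.001,0,0,0],[0.28,0,0.041,0.001,0,0,0],[0.28,0,0.056,0.001,0,0,0],[0.28,0,0.071,0.001,0,0,0],[0.28,0,0.086,0.001,0,0,0],[0.28,0,0.1,0.001,0,0,0],[0.28,0,0.111,0.001,0,0,0],[0.28,0,0.118,0.001,0,0,0],[0.28,0,0.118,0.001,0,0,0],[0.28,0,0.095,0.001,0,0,0],[0.28,0,0.085,-0.05,0,0,0],[0.28,0,0.06,-0.085,0,0,0],[0.28,0,0.06,-0.085,0,0,0]]}}

```text
clock: 17.27
position: [0.568, 0.0474, 0.0676]
ee_rot: [0.779, 0.627, 0.002, 0.0]
ft_force: [-0.2, 0.3, 0.2]
grip_width: 0.279
```

Run:
```python
from h import *
for c in("scene","top"):
  for r in feet(c)[3]: print(c,*r)
row([(.394,-.0765,.06,9.5)])
```

```text
scene black [298. 190.] 174 [ 0.4391 -0.0698] [0.042 0.037] [ 0.4425 -0.0701]
scene black [313. 277.] 297 [0.6564 0.0285] [0.045 0.041] [0.6583 0.0292]
scene black [342. 285.] 304 [0.6569 0.0929] [0.044 0.042] [0.6592 0.0934]
scene turq [432. 264.] 274 [0.5544 0.2665] [0.043 0.041] [0.5559 0.2665]
scene pale [249. 191.] 227 [ 0.4753 -0.1821] [0.044 0.042] [ 0.4777 -0.1816]
top black [228. 185.] 148 [0.7186 0.2758] [0.05  0.085] [0.7073 0.2678]
top black [353. 279.] 192 [ 0.4357 -0.0705] [0.04  0.043] [ 0.4359 -0.07  ]
top turq [229. 240.] 182 [0.5515 0.2644] [0.04  0.039] [0.5519 0.2644]
top pale [394. 263.] 195 [ 0.4734 -0.1846] [0.041 0.042] [ 0.4741 -0.1848]
now [0.5674 0.0469 0.0648] yaw -12.39 grip 0.275 F [-0.1 -0.4 -0.3] t 17.375 q [-0.46  0.33  0.35  1.78 -0.13  1.05  1.3 ]
(0.394, -0.0765, 0.06) [-0.1577 -0.1429  0.0046] [  0.   -0.  -21.9]
```

Call:
{"name": "servo_tool", "arguments": {"motion": [[0.28,-0.04,-0.036,0,0,0,-7],[0.28,-0.08,-0.072,0,0,0,-14],[0.28,-0.12,-0.108,0,0,0,-21.8],[0.28,-0.158,-0.143,0,0,0,-21.8],[0.28,-0.158,-0.143,0,0,0,-21.8],[0.28,-0.158,-0.143,0,0,0,-21.8],[0.28,-0.158,-0.143,0.01,0,0,-21.8],[0.28,-0.158,-0.143,0.01,0,0,-21.8]]}}

```text
clock: 18.38
position: [0.3936, -0.0767, 0.0535]
ee_rot: [0.647, 0.763, -0.001, -0.001]
ft_force: [0.3, -0.4, -0.2]
grip_width: 0.283
```

Run:
```python
from h import *
for r in feet("scene")[3][:2]: print(*r)
row([(.3945,-.0762,-.022,9.4),(.626,-.0378,-.022,9.4)])
```

```text
black [300. 190.] 218 [ 0.4376 -0.0683] [0.042 0.041] [ 0.441  -0.0674]
black [313. 277.] 288 [0.6564 0.0285] [0.044 0.041] [0.6583 0.029 ]
now [ 0.3937 -0.0768  0.0539] yaw 9.42 grip 0.281 F [ 0.3 -0.7  0. ] t 18.425 q [-0.32 -0.03  0.4   2.2   0.02  0.97  1.8 ]
(0.3945, -0.0762, -0.022) [0.0005 0.001  0.0759] [-0.1  0.   0. ]
(0.626, -0.0378, -0.022) [0.0005 0.2357 0.0755] [-0.1  0.   0. ]
```

Call:
{"name": "servo_tool", "arguments": {"motion": [[0.28,0,0,0.045,0,0,0],[0.28,0,0,0.07,0,0,0],[0.28,0,0,0.076,0,0,0],[0.28,0,0.01,0.076,0,0,0],[0.28,0,0.02,0.076,0,0,0],[0.28,0,0.032,0.076,0,0,0],[0.28,0,0.045,0.076,0,0,0],[0.28,0,0.06,0.076,0,0,0],[0.28,0,0.075,0.076,0,0,0],[0.28,0,0.09,0.076,0,0,0],[0.28,0,0.105,0.076,0,0,0],[0.28,0,0.116,0.076,0,0,0],[0.28,0,0.12,0.076,0,0,0]]}}

```text
clock: 20.05
position: [0.5129, -0.0574, -0.0214]
ee_rot: [0.647, 0.763, -0.0, 0.0]
ft_force: [-0.4, -0.8, 0.5]
grip_width: 0.275
```

Run:
```python
from h import *
for c in("scene","top"):
  for r in feet(c)[3]: print(c,*r)
row([(.626,-.0378,-.022,9.4)]); tip()
```

```text
scene black [293. 225.] 292 [ 0.5358 -0.0511] [0.061 0.041] [ 0.5418 -0.0529]
scene black [313. 277.] 281 [0.6559 0.0289] [0.041 0.041] [0.6582 0.0288]
scene black [342. 285.] 291 [0.6573 0.0929] [0.041 0.042] [0.6593 0.0933]
scene turq [432. 264.] 279 [0.5536 0.2664] [0.043 0.041] [0.5562 0.2663]
scene pale [249. 191.] 228 [ 0.4753 -0.1833] [0.043 0.044] [ 0.4777 -0.1815]
top black [228. 185.] 150 [0.7259 0.2762] [0.064 0.086] [0.7073 0.2674]
top black [292. 201.] 193 [0.6559 0.0909] [0.044 0.042] [0.6561 0.0912]
top black [315. 201.] 188 [0.6552 0.0272] [0.042 0.042] [0.6552 0.0269]
top turq [229. 240.] 184 [0.5514 0.2644] [0.039 0.04 ] [0.5516 0.2644]
top pale [394. 263.] 196 [ 0.4743 -0.1845] [0.039 0.041] [ 0.4742 -0.1847]
now [ 0.5125 -0.0575 -0.0214] yaw 9.37 grip 0.278 F [ 0.1 -0.   0.1] t 20.15 q [-0.3   0.35  0.37  1.98 -0.17  0.84  1.9 ]
(0.626, -0.0378, -0.022) [0.0009 0.1152 0.0006] [-0.  0. -0.]
lowest finger heights [0.0084 0.012  0.0131 0.0135 0.016  0.016  0.0161 0.0161 0.0168 0.0169
 0.017  0.017 ]
```

Call:
{"name": "servo_tool", "arguments": {"motion": [[0.28,0.001,0.012,0,0,0,0],[0.28,0.002,0.026,0,0,0,0],[0.28,0.003,0.041,0,0,0,0],[0.28,0.004,0.056,0,0,0,0],[0.28,0.004,0.071,0,0,0,0],[0.28,0.004,0.085,0,0,0,0],[0.28,0.004,0.098,0,0,0,0],[0.28,0.004,0.107,0,0,0,0],[0.28,0.004,0.113,0,0,0,0],[0.28,0.004,0.113,0,0,0,0],[0.28,0.004,0.09,0,0,0,0],[0.28,0.004,0.08,-0.05,0,0,0],[0.28,0.004,0.05,-0.1,0,0,0],[0.28,0,0,-0.15,0,0,0],[0.28,0,-0.06,-0.18,0,0,0],[0.28,0,-0.1,-0.18,0,0,0],[0.28,0,-0.1,-0.18,0,0,0],[0.28,0,-0.1,-0.18,0,0,0]]}}

```text
clock: 22.45
position: [0.4139, -0.0736, 0.1589]
ee_rot: [0.647, 0.763, 0.001, 0.0]
ft_force: [-0.2, 0.4, 0.8]
grip_width: 0.28
```

Run:
```python
from h import *
for c in("scene","top"):
  im,d,P,o=feet(c)
  for r in o: print(c,*r)
  if c=="scene": cv2.imwrite("pics/end.png",im)
  for t in ["jar","tape","driver","mug","small_box","hanger"]:
    r=models.boxes_of(c,t)
    if r: print(t,w_of(c,r[0]["point"]).round(3))
row([])
```

```text
scene black [287. 270.] 285 [ 0.6544 -0.0287] [0.042 0.042] [ 0.6572 -0.0282]
scene black [313. 277.] 286 [0.6563 0.0284] [0.042 0.041] [0.6582 0.0289]
scene black [342. 284.] 293 [0.6574 0.0926] [0.042 0.042] [0.6591 0.0931]
scene turq [432. 264.] 281 [0.554  0.2663] [0.042 0.041] [0.5563 0.2664]
scene pale [249. 191.] 227 [ 0.475  -0.1828] [0.044 0.042] [ 0.4777 -0.1815]
jar [0.559 0.372 0.072]
tape [ 0.445 -0.377  0.031]
driver [ 0.693 -0.395  0.013]
mug [0.405 0.428 0.05 ]
small_box [0.742 0.309 0.017]
hanger [ 0.846 -0.085  0.011]
top black [228. 185.] 144 [0.7258 0.2759] [0.065 0.086] [0.7079 0.2675]
top black [291. 201.] 190 [0.6568 0.091 ] [0.043 0.042] [0.6563 0.0914]
top black [315. 201.] 192 [0.6547 0.0273] [0.043 0.042] [0.6548 0.0268]
top black [335. 200.] 197 [ 0.6531 -0.0307] [0.042 0.042] [ 0.6537 -0.0307]
top turq [229. 240.] 182 [0.5513 0.2639] [0.04  0.039] [0.5517 0.2645]
tape [ 0.442 -0.383  0.051]
driver [ 0.682 -0.396  0.023]
mug [0.398 0.43  0.032]
small_box [0.75  0.309 0.006]
hanger [ 0.841 -0.097  0.019]
now [ 0.4137 -0.0738  0.1587] yaw 9.37 grip 0.277 F [0.3 0.7 0.1] t 23.15 q [-0.37 -0.13  0.41  2.04  0.06  1.22  1.75]
```

View pics/end.png

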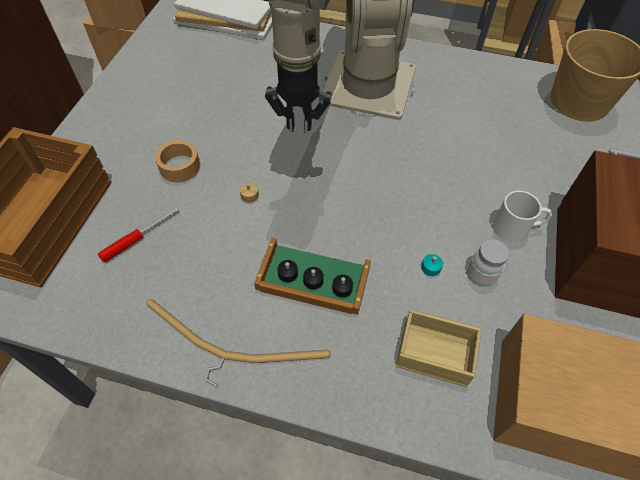

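All three black feet stand upright inside the bay at (287,270), (313,277) and (342,284). The pale foot (249,191), the turquoise foot (432,264) and everything else are where they were, and the arm is clear.

```bash
python3 -c "
from workcell import ticket; print(ticket.hand_in())"
```

```text
the job is handed in; nothing more can be done
None
```

All three black feet are standing upright inside the bay, and I handed the job in at about 23 s on the robot's clock. I pushed each foot along the bench cradled between the nearly closed fingers. The left one took two legs to get round the bay's side wall.

**Final positions:** the feet measure about (0.655, -0.030), (0.655, 0.028) and (0.657, 0.092) m. The bay's inside spans x 0.589 to 0.699 and y -0.075 to 0.124, so the closest foot edge is about 10 mm from a side wall and 20 mm from the back.

**Everything else:** the pale foot, the turquoise look-alike and the other things measure where they started, within the measuring noise. In the last round of checks the top camera did not report the jar or the pale foot, but the scene camera did, with both unmoved. The force readings I took after each move stayed below about 2 N.

**What disagreed:** my first push moved nothing. The real finger tips sit about 32 mm short of the reported tool point, so the fingers passed over the foot on either side of its stud. I measured this from the wrist and scene depth images, and then worked with the tool point at about z = -0.021 m, which put the tips about 10 mm above the bench.

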